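# Snap the dust cap into the bench microscope's lens

## Robot

A 6-joint arm with a two-finger parallel gripper is mounted at the origin on the work surface. World frame = base frame: x ahead of the robot, y to its left, z up, the work surface at z = 0. Lengths are in mm, angles in rad, forces in N, time in s.
With the tool pointing down it reaches from about 250 to 725 mm from the base axis. Payload 4 kg.
Tool frame: the origin (TCP) lies at the very end of the fingers, on their centre line; the grasp point (between the pads) lies 19 mm behind it; y points along the fingers, z is the direction in which the jaws open and shut, and the axes are right-handed (so a half turn about y gives the same grasp; the last joint's range is limited). The gripper opens to 85 mm and grips with 20 to 120 N. Pads are 22 mm wide; open, the fingers measure 114 mm over their backs; the gripper's body (76 mm by 85 mm) begins 54 mm behind the grasp point. The pads swing forward as they close: fully open they stand 13 mm farther back than shut.
Start: joints at [1.145, 0.241, 0.005, 1.335, 0, 1.571], TCP at [206.523, 455.355, 231.306] pointing down, gripper open.
Joint ranges: [-2.72, 2.72], [-1.05, 1.87], [-1.09, 1.28], [-1.99, 2.15], [-1.42, 1.44], [-3.14, 3.14]. Speed limits (rad/s): [2.79, 2.79, 3.14, 3.14, 3.14, 3.14].

## Interface

Orientations are given as a unit quaternion [x, y, z, w].
In Python, from bench import manip, eyes, order gives the robot as it stands. Calls block until the motion is done:
- manip.reach(position, orientation): joint-space move of the TCP to a pose.
- manip.move_linear(position, rot=None, velocity=150): straight line of the TCP; rot=None keeps the orientation; velocity is the mean speed in mm/s.
- manip.set_joints(angles): joint-space move.
- manip.open_jaws() and manip.close(grip_force=None): open the fingers fully, or close them until they stop; grip_force is the grip in N (None keeps the last).
- manip.dwell(seconds).
- manip.inverse_kinematics(position, orientation): joint angles nearest the present ones, or None.
- manip.get_obs(): the state.
- eyes.get_image(name): name is "scene" or "side" or "wrist"; returns (picture, depth): 420x560x3 uint8, red, green, blue; 420x560 float32, mm along the optical axis (not along the pixel's ray), 0 where there is no reading.
- eyes.get_calibration(name): a dict with "intrinsics" (3x3 intrinsics, pixels), "k1" (the pictures are not rectified: a ray, as slopes to the right and down, at radius r is drawn at 1 + k1 r^2 times it, then the intrinsics apply), "origin" and "orientation" of the camera in the world. Camera axes: x right, y down, z forward; pixel columns grow to the right and rows downward; lengths in mm; the calibration is good to about 2 mm. A picture is of the moment at which its call begins: read the wrist's pose just before it. get_calibration takes no time and is no camera call; for the wrist camera it gives the pose at the moment of the call.
A pose or a line that the arm cannot do raises manip.PlanningError and nothing moves.
- order.hand_in(): hands the job in, once; it reports no verdict.
The state is a dict: "time_s": time; "joint_pos": joint angles; "dq": joint speeds; "tau": joint torques, N m; "tcp_pos": TCP position; "orientation": TCP orientation; "force": force on the tool from outside, world axes, zero at the start; "ft_torque": the same for the moment, N m; "grip_width": opening from 0.0 (shut) to 1.0 (fully open).
Only numpy, scipy, OpenCV 4.12 (cv2) and the standard library are available. Lean on these libraries where they do the work, as an engineer would, in place of code of your own. Each camera call takes 0.05 s, during which the arm holds its last target.

## Task

Before the torch comes out, close the upright microscope lens with its dust cap: pinch the cap's two ears together, pick it up by them, press it gently down into the mouth of the lens against the sprung seat, and let the tabs spring out under the rim so that the cap stays locked in, level and released. Never lean on the lens: it stands on a spring that must not be pushed down more than a few millimetres. Leave the charcoal block, the tub and the burr stand where they are.

Things in the scene. Friction and masses are not known exactly. Their poses are not given: they have to be found in the camera images.
- cap: Loose black round dust cap, disc 60 mm across, 13 mm thick (underside edge chamfered 1.5 mm), 65 to 110 g, lying flat on the bench, top up. Origin: centre of its underside; z up; its y axis runs through two sprung sliders, one at +y, one at -y, each an upright ear on top of the disc and a flat tab at the disc's foot, in one piece. Any yaw of the cap suits the lens.
- cap_grip (a point): Point midway between the two ears, 30 mm above the cap's underside. Ears: each 22 mm wide along x, 5 mm thick, from 13 to 42 mm above the underside; free, 48 mm over both outer faces (along y); fully pinched 37 mm. A pinch of 15 to 30 N holds the cap. Keep fingertips 4 mm or more above the disc, to clear the lens rim.
- tab_left (a joint): Travel of the ear and tab on the cap's +y side, m: 0 sprung out, 0.0055 fully pinched; the ear pushes back with 2.4 N when free, 6.8 N fully in. Tab: 14 mm wide, 1 to 4.5 mm above the underside, tip 35 mm from the cap's centre when free, inside the disc's edge when fully pinched. Needs 0.004 or more to pass the rim.
- tab_right (a joint): The same for the ear and tab on the cap's -y side.
- stand: Fixed dark steel round foot, 104 mm across, with the lens upright on its axis. Origin: centre of the underside, on the bench; z up. Lens: aluminium barrel 80 mm across, mouth up; its post is clamped at a height that is not reported: rim 90 to 150 mm above the bench. Bore 63 mm, chamfer 1.5 mm; lip 5 mm thick, under it a groove all round, 73 mm across, 11 mm tall.
- seat (a joint): Flat sprung seat in the mouth, at rest 6.5 mm below the rim's top; m pressed down by the cap's underside: 0 at rest, 0.005 at its stop. 2 N at first, 1.5 N more per mm (10 N at the stop). Pressed 3 mm or more (7 N), the tabs can spring out under the lip; then, let go, it keeps the cap pushed up against the lip and stays about 3 mm down.
- barrel (a joint): How far the whole lens is pressed down on the spring of its holder, m: 0 at rest; it starts to give at about 6 N and gives 1 mm for each further 3 N. More than 0.004 (about 18 N) is too hard.
- block: Loose charcoal soldering block, black, 110 x 68 x 32 mm; origin: centre of its underside. Leave it alone.
- tub: Loose round red tub with a lid, 54 mm across, 50 mm tall; origin: centre of its underside. Leave it alone.
- burrs: Loose wooden burr stand, 55 x 90 x 28 mm with small steel burrs in it, 45 mm tall in all; origin: centre of its underside. Leave it alone.
Things that resemble listed ones, but are neither listed nor needed, are in the scene too. Leave any turquoise look-alike of the cap alone.

How it is judged:
By the outcome, as a careful person would: the job done as asked, in the order asked, and still so for the second after the job is handed in, with the robot touching nothing.
It also fails if it takes over 61 s, if anything falls off the work surface, if the arm or the gripper's body presses on something with over 40 N, if the wrist force passes 120 N, or if a joint passes its speed limit or range.

## Working session

There is one attempt and no reset: what is moved stays moved. The work goes in short steps, each a Python script; the robot and the scene stay as the last script left them, time stands still between calls to the robot, and variables do not carry over. Pictures are saved under pics/ and viewed, and the job is handed in when it is done.

```bash
ls; mkdir -p pics
cat > h.py <<'E'
import numpy as np, cv2
from bench import manip, eyes, order
from scipy.spatial.transform import Rotation as R
def shot(n,fn):
    c=eyes.get_calibration(n); p,d=eyes.get_image(n)
    cv2.imwrite('pics/'+fn+'.png',p[:,:,::-1]); np.savez('pics/'+fn+'.npz',p=p,d=d,K=c['intrinsics'],k1=c['k1'],o=c['origin'],q=c['orientation'])
    return p,d,c
def load(fn):
    z=np.load('pics/'+fn+'.npz'); return z['p'],z['d'],dict(intrinsics=z['K'],k1=float(z['k1']),origin=z['o'],orientation=z['q'])
def rot(c):
    q=np.array(c['orientation']); return q if q.shape==(3,3) else R.from_quat(q).as_matrix()
def rays(c,uv):
    uv=np.asarray(uv,float).reshape(-1,1,2)
    n=cv2.undistortPoints(uv,np.array(c['intrinsics'],float),np.array([c['k1'],0,0,0.])).reshape(-1,2)
    return np.c_[n,np.ones(len(n))]
def onplane(c,uv,z):
    r=rays(c,uv)@rot(c).T; o=np.array(c['origin']); return o+r*((z-o[2])/r[:,2])[:,None]
def bydepth(c,uv,d):
    uv=np.asarray(uv,float).reshape(-1,2); dd=d[uv[:,1].astype(int),uv[:,0].astype(int)]
    return np.array(c['origin'])+(rays(c,uv)*dd[:,None])@rot(c).T
def cloud(c,d):
    v,u=np.nonzero(d>0); uv=np.c_[u,v]; return uv,bydepth(c,uv,d)
E
python3 - <<'E'
from h import *
o=manip.get_obs(); print(o)
for n in('scene','side','wrist'):
    p,d,c=shot(n,n+'0'); print(n,c,(d>0).mean())
E
```

```text
pics
{'time_s': 0.0, 'joint_pos': array([ 1.14497822e+00,  2.41449903e-01,  3.73625734e-03,  1.33518828e+00,
       -1.53946628e-05,  1.57079524e+00]), 'dq': array([-9.38763486e-05,  1.67865605e-04, -1.82922010e-03,  1.15190929e-04,
        2.09515779e-05,  3.06845652e-04]), 'tau': array([ 2.78547581e-03, -3.72321546e+01,  2.52405024e+01,  1.69175252e-02,
        1.82045715e-04, -4.03588416e-06]), 'tcp_pos': array([206.28023222, 454.78198938, 230.39909911]), 'orientation': array([ 0.69186904, -0.14956612,  0.14926215, -0.69041148]), 'force': array([ 0.18894296,  0.17783742, -0.44048028]), 'ft_torque': array([ 0.05969213, -0.0044755 ,  0.02243543]), 'grip_width': 1.0003847519829687}
scene {'intrinsics': array([[459.63661557,   0.        , 276.87425329],
       [  0.        , 459.63661557, 214.75421652],
       [  0.        ,   0.        ,   1.        ]]), 'k1': 0.03301857461505081, 'origin': array([ 928.43361924, -376.12582201,  807.84490565]), 'orientation': array([ 0.8897723 ,  0.32220998, -0.10994516, -0.30397046])} 0.9959821428571428
side {'intrinsics': array([[440.76138875,   0.        , 279.66552991],
       [  0.        , 440.76138875, 215.66611074],
       [  0.        ,   0.        ,   1.        ]]), 'k1': -0.14029328385776507, 'origin': array([ 506.12389344, -687.54945551,  765.68184226]), 'orientation': array([ 0.91534411, -0.05467913,  0.02970253, -0.39783553])} 0.9957525510204082
wrist {'intrinsics': array([[305.46200099,   0.        , 278.80564474],
       [  0.        , 305.46200099, 201.5830991 ],
       [  0.        ,   0.        ,   1.        ]]), 'k1': -0.05771693382376968, 'origin': array([147.22704845, 481.43546774, 372.60413559]), 'orientation': array([0.83326829, 0.53743952, 0.06938251, 0.10958458])} 0.9856590136054422
```

View pics/scene0.png

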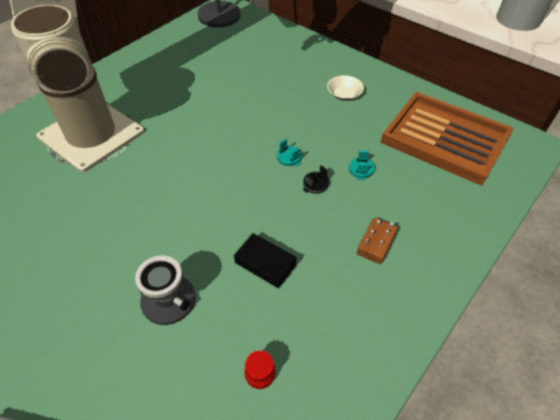

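View pics/side0.png

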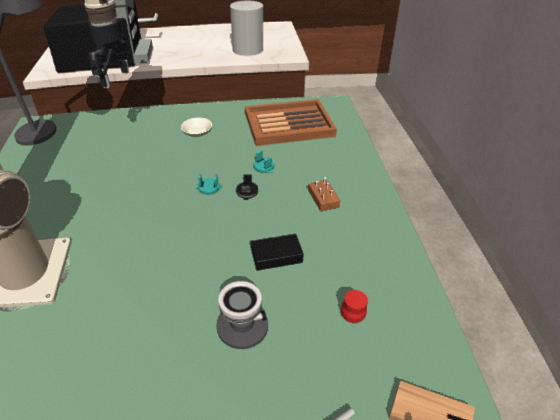

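View pics/wrist0.png

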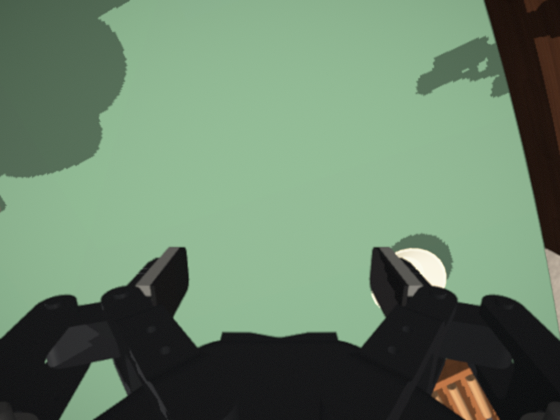

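The black cap is at scene (316,181) and side (247,188). The turquoise look-alikes are at scene (289,155) and (362,165), which map to side (208,185) and (263,163). The lens is at scene (160,278) and side (240,300). The black cap is the only one that fits "black". I'll confirm it in an enlarged crop and get coarse positions.

Run:
```python
from h import *
p,d,c=load('scene0'); p2,d2,c2=load('side0')
a=cv2.resize(p[130:210,260:400],None,fx=4,fy=4,interpolation=cv2.INTER_CUBIC)
b=cv2.resize(p2[145:215,180:320],None,fx=4,fy=4,interpolation=cv2.INTER_CUBIC)
cv2.imwrite('pics/crop1.png',np.vstack([a,b])[:,:,::-1])
for nm,(dd,cc),pts in(('scene',(d,c),dict(cap=(316,184),blk=(265,258),burr=(377,245),tub=(260,362),foot=(150,312),rimL=(140,278),rimR=(181,276),t1=(289,158),t2=(362,170))),('side',(d2,c2),dict(cap=(247,191),blk=(277,247),burr=(325,192),tub=(355,300),foot=(243,336),rimL=(222,300),rimR=(259,300),t1=(208,187),t2=(263,167)))):
    for k,v in pts.items(): print(nm,k,bydepth(cc,[v],dd)[0].round(0))
```

```text
scene cap [547. 223.  12.]
scene blk [596. -13.  31.]
scene burr [750. 157.  30.]
scene tub [ 730. -182.   50.]
scene foot [ 499. -232.   12.]
scene rimL [ 482. -216.   97.]
scene rimR [ 531. -166.   91.]
scene t1 [445. 250.  11.]
scene t2 [608. 319.  23.]
side cap [539. 205.  24.]
side blk [592. -11.  33.]
side burr [741. 174.  28.]
side tub [ 727. -190.   52.]
side foot [ 500. -220.   12.]
side rimL [ 468. -194.   99.]
side rimR [ 536. -201.   99.]
side t1 [436. 249.  12.]
side t2 [592. 314.  17.]
```

View pics/crop1.png

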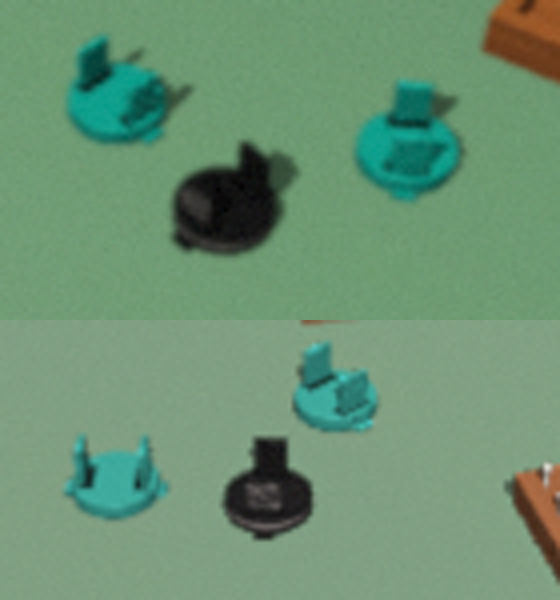

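The crop confirms it: the black cap has two ears roughly along world y, and both turquoise ones are look-alikes to leave alone. Next I'll look at it with the wrist camera from two places.

```bash
cat >> h.py <<'E'
def down(a):
    """tool pointing down, jaw axis (tool z) at world angle a"""
    z=np.array([np.cos(a),np.sin(a),0]); y=np.array([0,0,-1.]); x=np.cross(y,z)
    return R.from_matrix(np.c_[x,y,z]).as_quat()
E
python3 - <<'E'
from h import *
o=manip.get_obs(); T=R.from_quat(o['orientation']).as_matrix(); print(T.round(3))
c=eyes.get_calibration('wrist')
off=T.T@(np.array(c['origin'])-o['tcp_pos']); print('cam in tool',off, (T.T@rot(c)).round(3))
for a in (np.pi/2,-np.pi/2):
    for P in ([540,220,260],[505,-200,260]):
        print(a,P,manip.inverse_kinematics(P,down(a)))
E
```

```text
[[ 0.911 -0.001  0.413]
 [-0.413 -0.001  0.911]
 [-0.    -1.    -0.002]]
cam in tool [ -64.76000835 -142.09521098   -0.454648  ] [[-0.     0.966  0.257]
 [ 0.    -0.257  0.966]
 [ 1.     0.    -0.   ]]
1.5707963267948966 [540, 220, 260] [0.38687572 0.40144306 0.3046024  1.47395566 0.         0.38687572]
1.5707963267948966 [505, -200, 260] [-0.37708759  0.31792525  0.18388341  1.43675449  0.         -0.37708759]
-1.5707963267948966 [540, 220, 260] [ 0.38687572  0.40144306  0.3046024   1.47395566  0.         -2.75471694]
-1.5707963267948966 [505, -200, 260] [-0.37708759  0.31792525  0.18388341  1.43675449  0.          2.76450507]
```

Run:
```python
from h import *
manip.reach([490,185,210],down(np.pi/2)); shot('wrist','w1')
manip.move_linear([490,265,210]); shot('wrist','w2')
print(manip.get_obs()['time_s'])
a,b=[load(f)[0] for f in('w1','w2')]
cv2.imwrite('pics/w12.png',cv2.resize(np.vstack([a,b]),None,fx=.7,fy=.7)[:,:,::-1])
```

```text
2.3917
```

View pics/w12.png

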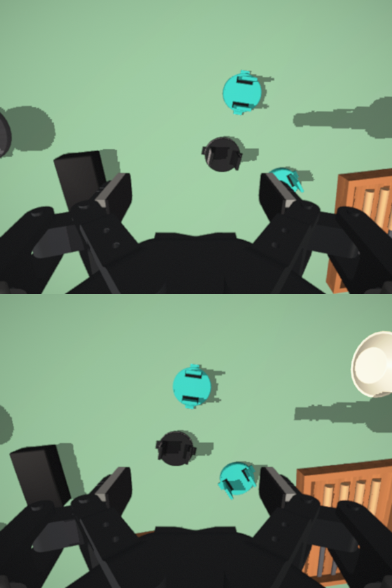

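Run:
```python
from h import *
rs=[]
for f,(u,v) in(('w1',(316,220)),('w2',(252,638-420))):
    p,d,c=load(f)
    w=p[v-50:v+50,u-50:u+50]
    rs.append(cv2.resize(w,None,fx=4,fy=4,interpolation=cv2.INTER_CUBIC))
    m=np.zeros(p.shape[:2],np.uint8); m[v-45:v+45,u-50:u+50]=(p[v-45:v+45,u-50:u+50].max(2)<75)
    n,l,s,ce=cv2.connectedComponentsWithStats(m); print(f,[(s[i],ce[i]) for i in range(1,n) if s[i][4]>100])
    uv,X=cloud(c,d); k=(abs(uv[:,0]-u)<35)&(abs(uv[:,1]-v)<35); X=X[k]
    for lo,hi in((10,16),(36,46)):
        q=X[(X[:,2]>lo)&(X[:,2]<hi)]; print(lo,len(q),np.median(q,0).round(1),q.min(0).round(1),q.max(0).round(1))
    q=X[X[:,2]<5]; print('bench z',np.median(q[:,2]))
    cv2.imwrite('pics/crop2.png',np.hstack(rs)[:,:,::-1])
```

```text
w1 [(array([ 289,  196,   57,   49, 1932], dtype=int32), array([318.84057971, 220.70341615]))]
10 1643 [536.1 230.6  12.4] [510.  200.7  10.2] [569.5 259.6  15.8]
36 222 [539.  213.5  41. ] [524.8 205.2  36.6] [554.2 256.   43.2]
bench z -0.5888927046521815
w2 [(array([ 223,  196,   58,   49, 2016], dtype=int32), array([251.02876984, 220.68055556]))]
10 1700 [537.3 230.9  12.4] [509.8 200.8  10. ] [569.5 259.9  15.5]
36 205 [538.9 213.4  41.2] [524.7 205.7  36.2] [554.1 256.   42.8]
bench z -0.57817043336496
```

View pics/crop2.png

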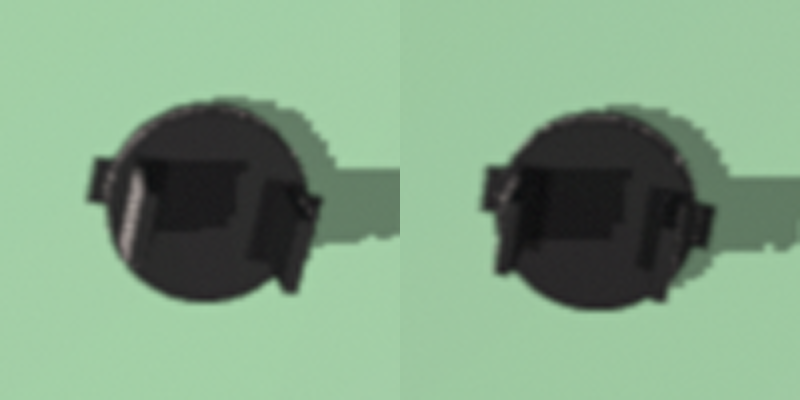

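```bash
cat > cap.py <<'E'
from h import *
for f,(u,v) in(('w1',(316,220)),('w2',(252,218))):
    p,d,c=load(f); uv,X=cloud(c,d); k=(abs(uv[:,0]-u)<40)&(abs(uv[:,1]-v)<40); uv,X=uv[k],X[k]
    # disc top: circle
    q=X[(X[:,2]>10.5)&(X[:,2]<14.5)].astype(np.float32)
    (cx,cy),r=cv2.minEnclosingCircle(q[:,:2].copy()); print(f,'disc',cx,cy,r)
    t=X[(X[:,2]>37)&(X[:,2]<45)]; E=[]
    for s in(t[t[:,1]<230],t[t[:,1]>230]):
        top=s[s[:,2]>39]; rc=cv2.minAreaRect(s[:,:2].astype(np.float32)); print(len(s),len(top),rc,s[:,2].max()); E.append(np.array(rc[0]))
    e=E[1]-E[0]; print('mid',(E[0]+E[1])/2,'dir',np.degrees(np.arctan2(e[1],e[0])),np.linalg.norm(e))
# two-view triangulation of upper edge corners (ear left-top corners) by pixel crop coords
def tri(pa,pb):
    A=[];b=[]
    for f,px in(('w1',pa),('w2',pb)):
        _,_,c=load(f); r=(rays(c,[px])@rot(c).T)[0]; r/=np.linalg.norm(r); M=np.eye(3)-np.outer(r,r); A.append(M); b.append(M@np.array(c['origin']))
    x=np.linalg.lstsq(np.vstack(A),np.hstack(b),rcond=None)[0]; return x
o1=np.array([266,170]);o2=np.array([202,168])
for n,a,b in(('left ear far corner (bottom)',(125,263),(502,273)),('right ear bottom corner',(291,293),(658,300)),('disc centre',(207,202),(598,211)),('tabL',(90,200),(485,208)),('tabR top',(318,197),(713,207))):
    print(n,tri(o1+np.array(a)/4,o2+(np.array(b)-[400,0])/4).round(1))
E
python3 cap.py
```

```text
w1 disc 539.7007446289062 230.22891235351562 30.300277709960938
109 94 ((535.524169921875, 209.27493286132812), (5.578649997711182, 22.049591064453125), 80.07787322998047) 42.910734663927485
106 98 ((543.4299926757812, 252.0420684814453), (5.640929698944092, 21.892309188842773), 80.3319320678711) 43.241511717847914
mid [539.4770813  230.65850067] dir 79.52668042865953 43.49172246032201
w2 disc 539.913818359375 230.7483673095703 30.392499923706055
102 93 ((535.5200805664062, 209.19500732421875), (5.578683853149414, 21.940820693969727), 79.30314636230469) 42.67620525592196
98 91 ((543.4937133789062, 252.0240478515625), (5.400319576263428, 21.559377670288086), 79.12187957763672) 42.77184939914849
mid [539.50689697 230.60952759] dir 79.45378338802873 43.56495762331728
left ear far corner (bottom) [551.2 206.2  28. ]
right ear bottom corner [554.2 251.   41.6]
disc centre [540.2 231.8   6. ]
tabL [541.2 197.    0.8]
tabR top [540.3 266.1   1.2]
```

Cap: centre about (539.6, 230.5), ear axis 79.5°, ear tops about 42 mm up, measured the same from both views. Now I'll measure the lens from two wrist positions.

Run:
```python
from h import *
manip.reach([520,-165,290],down(np.radians(79.5))); shot('wrist','l1')
manip.move_linear([520,-235,290]); shot('wrist','l2')
print(manip.get_obs()['time_s'])
for f in('l1','l2'):
    p,d,c=load(f); uv,X=cloud(c,d)
    k=(np.hypot(X[:,0]-505,X[:,1]+200)<70)&(X[:,2]>30)&(X[:,2]<170); X=X[k]
    h,e=np.histogram(X[:,2],bins=np.arange(30,170,2)); print([(e[i],h[i]) for i in np.argsort(h)[::-1][:6]])
    zt=np.percentile(X[:,2],99.5); 
    q=X[X[:,2]>zt-3.5]; print(zt,np.median(q[:,2]),cv2.minEnclosingCircle(q[:,:2].astype(np.float32)), q.min(0),q.max(0))
    r=np.hypot(*(q[:,:2]-0.5*(q.min(0)+q.max(0))[:2]).T); print('inner r',np.percentile(r,[0,1,5]))
a,b=[load(f)[0] for f in('l1','l2')]
cv2.imwrite('pics/l12.png',cv2.resize(np.vstack([a,b]),None,fx=.7,fy=.7)[:,:,::-1])
```

```text
4.7167
[(np.int64(96), np.int64(1225)), (np.int64(90), np.int64(1048)), (np.int64(88), np.int64(836)), (np.int64(84), np.int64(389)), (np.int64(94), np.int64(211)), (np.int64(86), np.int64(186))]
98.62336377878155 97.01450850590516 ((500.5144348144531, -191.97552490234375), 40.14973449707031) [ 460.5792816  -231.64793752   95.12509465] [ 540.38130615 -151.95183166   99.39491569]
inner r [31.3262419  31.54113572 31.98038537]
[(np.int64(96), np.int64(1271)), (np.int64(90), np.int64(1061)), (np.int64(88), np.int64(859)), (np.int64(84), np.int64(437)), (np.int64(94), np.int64(226)), (np.int64(86), np.int64(164))]
98.66288054114987 96.96663620473396 ((500.5513610839844, -191.55194091796875), 40.26552963256836) [ 460.32155956 -231.65547804   95.16853214] [ 540.44514382 -151.55732943   99.57333418]
inner r [31.16052219 31.59825231 32.03590434]
```

View pics/l12.png

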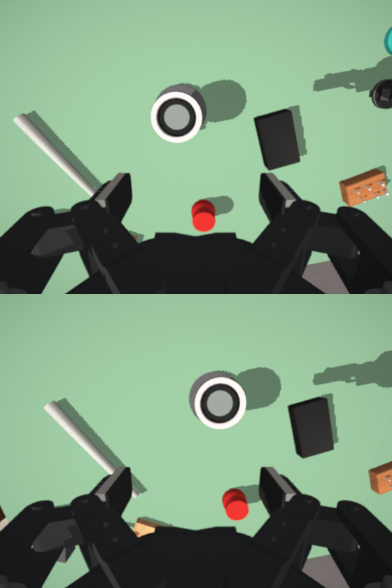

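Lens: rim centre (500.5, −191.8), rim top about 97 mm by depth. I'll cross-check that by triangulating, then grasp the cap.

Run:
```python
from h import *
A=[];b=[];
for f,(u,v) in(('l1',(253,168)),('l2',(315,155))):
    p,d,c=load(f); w=cv2.inRange(p,(225,225,225),(255,255,255)); m=np.zeros_like(w); m[v-45:v+45,u-45:u+45]=w[v-45:v+45,u-45:u+45]
    n,l,s,_=cv2.connectedComponentsWithStats(m); i=1+s[1:,4].argmax()
    ct=max(cv2.findContours((l==i).astype(np.uint8),0,1)[0],key=cv2.contourArea)
    e=cv2.fitEllipse(ct); print(f,e)
    r=(rays(c,[e[0]])@rot(c).T)[0]; r/=np.linalg.norm(r); M=np.eye(3)-np.outer(r,r); A.append(M); b.append(M@np.array(c['origin']))
print('tri',np.linalg.lstsq(np.vstack(A),np.hstack(b),rcond=None)[0])
a=np.radians(79.5); q=down(a); C=[539.6,230.5]
print([manip.inverse_kinematics([*C,z],q) is not None for z in(120,17.5)])
manip.reach([*C,120],q)
manip.move_linear([*C,60],velocity=120)
o=manip.get_obs(); print(o['tcp_pos'],o['force'],o['time_s'])
manip.move_linear([*C,18],velocity=60)
o=manip.get_obs(); print(o['tcp_pos'],o['force'],o['time_s'])
shot('wrist','g0'); shot('side','gs0')
```

```text
l1 ((251.46609497070312, 167.20693969726562), (70.19603729248047, 72.0320816040039), 129.04151916503906)
l2 ((314.4872131347656, 155.80795288085938), (71.05022430419922, 72.7955322265625), 37.98881912231445)
tri [ 499.76503403 -191.47736634   97.08381469]
[True, True]
[540.16609222 230.28697487  60.45982968] [0.3264311  0.82413516 0.49165861] 7.1667
[539.83690028 230.61363925  18.12545133] [0.52435324 0.09430805 0.66528432] 8.0167
```

Run:
```python
from h import *
a=load('g0')[0]; b=load('gs0')[0]
cv2.imwrite('pics/g0v.png',np.hstack([cv2.resize(a,(400,300)),cv2.resize(b[130:235,170:310],(400,300))])[:,:,::-1])
```

```text
(no output)
```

View pics/g0v.png

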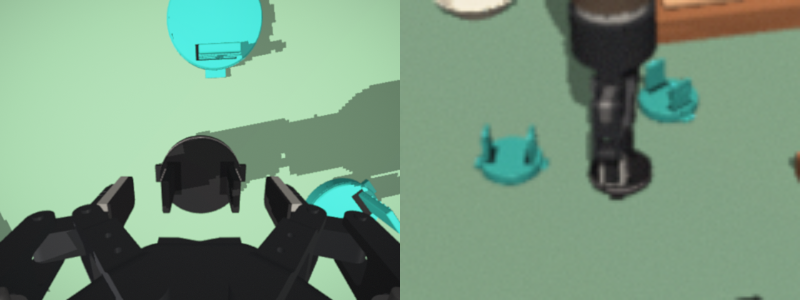

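The wrist view shows the ears between the open pads, centred near (200,188), with the turquoise cap clear of the right finger. Closing at 25 N, then lifting a little.

Run:
```python
from h import *
manip.close(grip_force=25); manip.dwell(.3)
o=manip.get_obs(); print(o['tcp_pos'],o['force'],o['grip_width']*85,o['time_s'])
shot('wrist','g1')
p=o['tcp_pos']
manip.move_linear([539.6,230.5,60],velocity=60); manip.dwell(.3)
o=manip.get_obs(); print(o['tcp_pos'],o['force'],o['ft_torque'],o['grip_width']*85,o['time_s'])
shot('wrist','g2'); shot('side','gs2');shot('scene','gc2')
a=load('g2')[0]; b=load('gs2')[0]; c=load('gc2')[0]
cv2.imwrite('pics/g2v.png',np.hstack([cv2.resize(a,(400,300)),cv2.resize(b[110:215,170:310],(400,300))])[:,:,::-1])
```

```text
[540.14204014 230.57377631  19.22078617] [-0.77841922 -1.47197118  5.94763998] 34.892248904130746 8.9417
[539.35876606 230.37869995  59.59035481] [ 0.03949239  0.59508376 -0.60970945] [0.02793943 0.04981145 0.04408494] 35.29543258294183 10.1417
```

View pics/g2v.png

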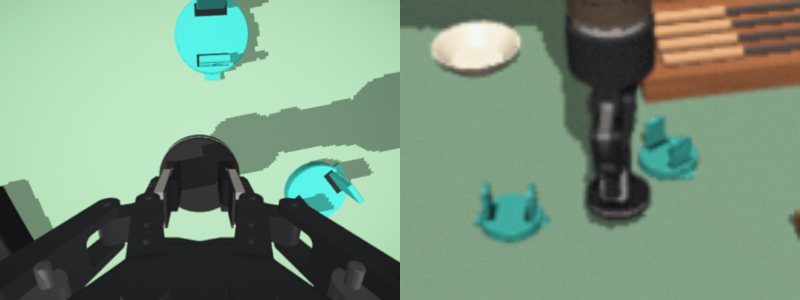

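Lifted, and the pinch shows 35 mm, so both ears are fully in. I'll measure where the cap sits in the grip (centre, tilt, height relative to the TCP) from the depth image.

```bash
cat > inhand.py <<'E'
from h import *
import sys
def inhand(f,tcp):
    p,d,c=load(f); uv,X=cloud(c,d)
    ok=(np.hypot(X[:,0]-tcp[0],X[:,1]-tcp[1])<36)
    zd=X[ok]; h,e=np.histogram(zd[:,2],bins=np.arange(tcp[2]-30,tcp[2]+60,1)); 
    k=ok&(X[:,2]>tcp[2]-10)&(X[:,2]<tcp[2]+3)
    q=X[k]; med=np.median(q[:,2])
    for _ in range(5):
        A=np.c_[q[:,:2]-tcp[:2],np.ones(len(q))]; s=np.linalg.lstsq(A,q[:,2],rcond=None)[0]; r=q[:,2]-A@s; q=q[abs(r)<max(1.0,2*r.std())]
    print(f,'disc top at tcp axis z-tcp',s[2]-tcp[2],'slopes deg',np.degrees(s[:2]).round(2),'n',len(q),'xy rng-tcp',(q.min(0)[:2]-tcp[:2]).round(1),(q.max(0)[:2]-tcp[:2]).round(1))
    print(cv2.minEnclosingCircle((q[:,:2]-tcp[:2]).astype(np.float32)))
    print('hist',[(round(e[i]-tcp[2]),h[i]) for i in range(len(h)) if h[i]>15])
if __name__=='__main__':
    inhand('g1',np.array([540.1,230.6,19.2])); inhand('g2',np.array([539.36,230.38,59.6]))
E
python3 inhand.py
```

```text
g1 disc top at tcp axis z-tcp -6.760972261493482 slopes deg [-0.    0.03] n 6101 xy rng-tcp [-30.3 -29.8] [30.1 29. ]
((-0.04835765063762665, -0.8367615938186646), 30.227603912353516)
hist [(-22, np.int64(31)), (-21, np.int64(680)), (-20, np.int64(1137)), (-19, np.int64(221)), (-18, np.int64(30)), (-17, np.int64(31)), (-16, np.int64(27)), (-15, np.int64(18)), (-14, np.int64(18)), (-13, np.int64(28)), (-12, np.int64(32)), (-11, np.int64(41)), (-10, np.int64(67)), (-9, np.int64(217)), (-8, np.int64(2194)), (-7, np.int64(3743)), (-6, np.int64(672)), (-5, np.int64(35)), (-4, np.int64(23)), (-3, np.int64(20)), (-2, np.int64(28)), (-1, np.int64(28)), (0, np.int64(31)), (1, np.int64(34)), (2, np.int64(30)), (3, np.int64(31)), (4, np.int64(40)), (5, np.int64(47)), (6, np.int64(64)), (7, np.int64(55)), (8, np.int64(78)), (9, np.int64(62)), (10, np.int64(67)), (11, np.int64(82)), (12, np.int64(84)), (13, np.int64(85)), (14, np.int64(77)), (15, np.int64(87)), (16, np.int64(90)), (17, np.int64(81)), (18, np.int64(87)), (19, np.int64(93)), (20, np.int64(116)), (21, np.int64(394)), (22, np.int64(5
[... 1799 characters left out ...]
)), (25, np.int64(83)), (26, np.int64(97)), (27, np.int64(84)), (28, np.int64(96)), (29, np.int64(95)), (30, np.int64(76)), (31, np.int64(83)), (32, np.int64(61)), (33, np.int64(85)), (34, np.int64(83)), (35, np.int64(84)), (36, np.int64(118)), (37, np.int64(371)), (38, np.int64(242)), (39, np.int64(63)), (40, np.int64(80)), (41, np.int64(81)), (42, np.int64(69)), (43, np.int64(101)), (44, np.int64(111)), (45, np.int64(134)), (46, np.int64(137)), (47, np.int64(185)), (48, np.int64(153)), (49, np.int64(129)), (50, np.int64(150)), (51, np.int64(148)), (52, np.int64(133)), (53, np.int64(239)), (54, np.int64(459)), (55, np.int64(275)), (56, np.int64(147)), (57, np.int64(79)), (58, np.int64(32))]
```

The cap is level and centred in the hand, with its underside 19.8 mm below the TCP (camera frame). The rim is at 97.1 in the same frame, so contact with the seat is expected at TCP z of about 110.5. I'll carry it over and check alignment.

Run:
```python
from h import *
from inhand import inhand
q=down(np.radians(79.5))
manip.move_linear([539.6,230.5,180],velocity=150)
manip.reach([500.3,-191.2,180],q)
manip.move_linear([500.3,-191.2,132],velocity=80); manip.dwell(.4)
o=manip.get_obs(); t=o['tcp_pos']; print(t,o['force'],o['ft_torque'],o['grip_width']*85,o['time_s'])
p,d,c=shot('wrist','p0'); inhand('p0',t)
uv,X=cloud(c,d); k=(np.hypot(X[:,0]-500,X[:,1]+191.5)<45)&(X[:,2]>94)&(X[:,2]<100); s=X[k]
r=np.hypot(s[:,0]-500.2,s[:,1]+191.6); s=s[r>34]; print('rim z',np.median(s[:,2]),len(s),(s.min(0)+0)[:2],s.max(0)[:2])
if len(s)>50:
    A=np.c_[s[:,:2],np.ones(len(s))]
    g=s[np.hypot(s[:,0]-500.2,s[:,1]+191.6)>38.5]; A=np.c_[2*g[:,:2],np.ones(len(g))]; x=np.linalg.lstsq(A,(g[:,:2]**2).sum(1),rcond=None)[0]; print('rim fit',x[:2],np.sqrt(x[2]+x[0]**2+x[1]**2))
shot('side','ps0');shot('scene','pc0')
b=load('ps0')[0]; e=load('pc0')[0]
cv2.imwrite('pics/p0v.png',np.hstack([cv2.resize(p,(400,300)),cv2.resize(b[225:345,160:320],(400,300))])[:,:,::-1])
```

```text
[ 500.44450019 -191.29237093  132.29280829] [-0.74091429 -0.21996275 -1.00841991] [-0.03252592 -0.02714895 -0.01123578] 35.033968759093085 13.95
p0 disc top at tcp axis z-tcp -6.823302698789206 slopes deg [ 0.   -0.02] n 6073 xy rng-tcp [-30.3 -29.7] [29.9 29.3]
((-0.16141462326049805, -0.7445661425590515), 30.18366813659668)
hist [(-18, np.int64(26)), (-17, np.int64(29)), (-16, np.int64(30)), (-15, np.int64(18)), (-13, np.int64(31)), (-12, np.int64(32)), (-11, np.int64(46)), (-10, np.int64(69)), (-9, np.int64(263)), (-8, np.int64(2466)), (-7, np.int64(3524)), (-6, np.int64(575)), (-5, np.int64(29)), (-4, np.int64(25)), (-3, np.int64(22)), (-2, np.int64(31)), (-1, np.int64(24)), (0, np.int64(32)), (1, np.int64(33)), (2, np.int64(30)), (3, np.int64(36)), (4, np.int64(36)), (5, np.int64(55)), (6, np.int64(50)), (7, np.int64(57)), (8, np.int64(81)), (9, np.int64(65)), (10, np.int64(78)), (11, np.int64(72)), (12, np.int64(78)), (13, np.int64(88)), (14, np.int64(79)), (15, np.int64(80)), (16, np.int64(92)), (17, np.int64(92)), (18, np.int64(88)), (19, np.int64(88)), (20, np.int64(127)), (
[... 222 characters left out ...]
 (32, np.int64(81)), (33, np.int64(70)), (34, np.int64(86)), (35, np.int64(79)), (36, np.int64(102)), (37, np.int64(370)), (38, np.int64(271)), (39, np.int64(70)), (40, np.int64(65)), (41, np.int64(84)), (42, np.int64(79)), (43, np.int64(105)), (44, np.int64(99)), (45, np.int64(125)), (46, np.int64(153)), (47, np.int64(181)), (48, np.int64(153)), (49, np.int64(133)), (50, np.int64(148)), (51, np.int64(146)), (52, np.int64(138)), (53, np.int64(230)), (54, np.int64(445)), (55, np.int64(301)), (56, np.int64(145)), (57, np.int64(84)), (58, np.int64(28))]
rim z 97.11297495681468 2058 [ 460.60250752 -231.18064619] [ 518.24509229 -151.88028642]
rim fit [ 500.37074941 -191.60162992] 39.2209275341088
```

View pics/p0v.png

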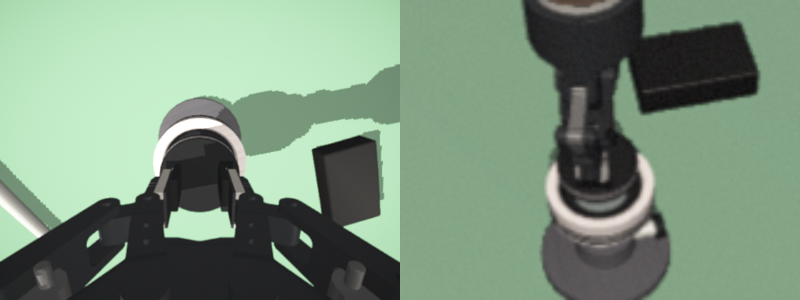

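The cap is within about 0.3 mm of the rim axis. Descending in small steps while watching the force.

```bash
cat > press.py <<'E'
from h import *
def fz(n=8):
    F=[];Z=[]
    for _ in range(n):
        manip.dwell(.02); o=manip.get_obs(); F.append(o['force']); Z.append(o['tcp_pos'])
    return np.mean(F,0),np.mean(Z,0)
E
python3 - <<'E'
from press import *
f0,z=fz(); print('base',f0.round(2),z.round(2))
for zc in [122,117,114,112,111,110,109,108.3]:
    manip.move_linear([500.5,-191.0,zc],velocity=25)
    f,z=fz(); df=f-f0; print(zc,z.round(2),df.round(2),manip.get_obs()['time_s'])
    lim = 3.0 if zc>=112 else 8.5
    if df[2]>lim or np.hypot(*df[:2])>5: print('stop'); break
E
```

```text
base [-0.06 -0.18 -0.99] [ 500.3  -191.22  132.03]
122 [ 500.55 -191.02  122.01] [ 0.31  0.35 -0.02] 14.9167
117 [ 500.44 -190.98  116.9 ] [0.39 0.18 0.26] 15.4
114 [ 500.43 -190.97  113.9 ] [0.1  0.32 0.32] 15.8
112 [ 500.45 -190.98  111.93] [0.09 0.12 0.46] 16.1833
111 [ 500.48 -191.    110.98] [-0.06  0.08  0.08] 16.5667
110 [ 500.69 -191.08  110.31] [-0.04  0.38  2.28] 16.95
109 [ 500.69 -191.08  109.25] [-0.37  0.06  4.02] 17.3333
108.3 [ 500.69 -191.08  108.5 ] [-0.13  0.28  4.87] 17.7167
```

Contact came at about TCP z 110.4, as predicted, with no side force. Continuing to about 9.5 N.

Run:
```python
from press import *
for zc in [107.5,106.8,106.2,105.6,105.1,104.6,104.1,103.7]:
    manip.move_linear([500.5,-191.0,zc],velocity=20)
    f,z=fz(); F=f[2]+1.0; print(zc,z.round(2),f.round(2),round(F,2),manip.get_obs()['time_s'])
    if F>9.3: print('stop'); break
shot('wrist','q0')
```

```text
107.5 [ 500.7  -191.08  107.71] [-0.46 -0.05  4.93] 5.93 18.1
106.8 [ 500.72 -191.08  107.12] [-0.4   0.06  5.72] 6.72 18.4833
106.2 [ 500.71 -191.08  106.61] [-0.92 -0.04  6.06] 7.06 18.8667
105.6 [ 500.71 -191.08  106.09] [-0.96  0.65  6.78] 7.78 19.25
105.1 [ 500.72 -191.09  105.67] [-1.09  0.33  7.1 ] 8.1 19.6333
104.6 [ 500.71 -191.08  105.24] [-1.42  0.28  7.67] 8.67 20.0167
104.1 [ 500.73 -191.08  104.82] [-1.43  0.2   7.61] 8.61 20.4
103.7 [ 500.73 -191.09  104.49] [-1.3   0.35  8.4 ] 9.4 20.7833
stop
```

The press is now 9.4 N, with the seat down roughly 4.7 mm and the barrel about 1 mm. Releasing.

Run:
```python
from press import *
manip.open_jaws()
o=manip.get_obs(); print(o['tcp_pos'],o['force'],o['grip_width']*85,o['time_s'])
manip.move_linear([500.5,-191.0,170],velocity=60)
manip.move_linear([515,-191.0,240],velocity=150); manip.dwell(.3)
f,t=fz(); print(t,f,manip.get_obs()['time_s'])
p,d,c=shot('wrist','r0'); shot('side','rs0'); shot('scene','rc0')
uv,X=cloud(c,d); k=(np.hypot(X[:,0]-500,X[:,1]+191.5)<45)&(X[:,2]>90)&(X[:,2]<140); X=X[k]
rr=np.hypot(X[:,0]-500.3,X[:,1]+191.6)
rim=X[(rr>33.5)&(rr<39)&(abs(X[:,2]-97)<4)]; print('rim',np.median(rim[:,2]))
q=X[(rr<28)&(X[:,2]<104)]; A=np.c_[q[:,:2]-[500.3,-191.6],np.ones(len(q))]; s=np.linalg.lstsq(A,q[:,2],rcond=None)[0]
print('disc top',s[2],'tilt deg',np.degrees(s[:2]),len(q))
h=X[X[:,2]>122]; print('eartop',h[:,2].max()); 
for m in(h[h[:,1]<-191],h[h[:,1]>-191]): print(len(m),cv2.minAreaRect(m[:,:2].astype(np.float32)))
b=load('rs0')[0]
cv2.imwrite('pics/r0v.png',np.hstack([cv2.resize(p[70:270,160:420],(400,300)),cv2.resize(b[245:365,160:320],(400,300))])[:,:,::-1])
```

```text
[ 500.29432503 -190.91506865  103.32757831] [0.05670648 0.44791926 0.55825615] 84.99460679204267 21.3833
[ 514.63925105 -190.90827467  239.40515562] [-0.18938255  0.11891478 -0.00461556] 23.7
rim 97.11692008101807
disc top 100.75518520126084 tilt deg [-0.05419673  0.05150696] 2382
eartop 131.7671903589619
186 ((496.1842346191406, -212.949951171875), (5.544271945953369, 21.761873245239258), 78.62957763671875)
180 ((504.0903625488281, -170.34457397460938), (5.466633319854736, 21.521770477294922), 79.72014617919922)
```

View pics/r0v.png

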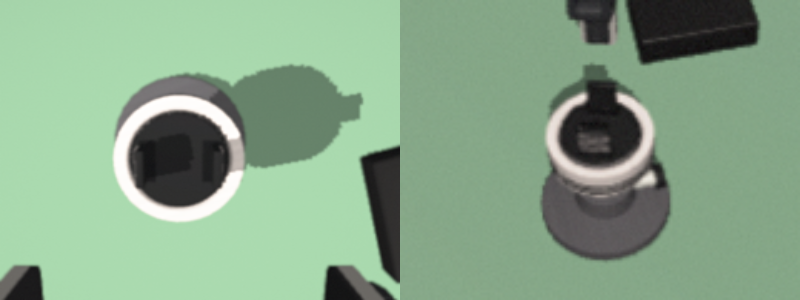

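The picture shows the cap inside the white rim at about (180,158). The disc top is 3.6 mm above the rim (3.5 expected when locked, 6.5 if only resting), tilt is under 0.1°, and ear spacing is 43.3 mm, so fully sprung out. I'll check that the bystanders haven't moved, then hand in.

Run:
```python
from press import *
for n,(a,b),R_ in(('scene',('scene0','rc0'),dict(block=(225,225,305,290),tub=(240,345,280,392),burrs=(350,210,405,265),t1=(272,138,303,168),t2=(345,148,380,180))),('side',('side0','rs0'),dict(block=(245,230,308,272),tub=(335,285,375,325),burrs=(305,175,345,212)))):
    x=load(a)[0].astype(int);y=load(b)[0].astype(int)
    for k,(u,v,u2,v2) in R_.items(): print(n,k,(abs(x-y)[v:v2,u:u2].max(2)>40).sum())
order.hand_in(); print(manip.get_obs()['time_s'])
```

```text
scene block 115
scene tub 0
scene burrs 0
scene t1 68
scene t2 53
side block 51
side tub 0
side burrs 0
the job is handed in; nothing more can be done
the job is handed in; nothing more can be done
```

Run:
```python
from h import *
a=load('scene0')[0];b=load('rc0')[0]
c=lambda x:cv2.resize(x[130:300,220:400],(390,368))
cv2.imwrite('pics/cmp.png',np.hstack([c(a),c(b)])[:,:,::-1])
```

```text
(no output)
```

View pics/cmp.png

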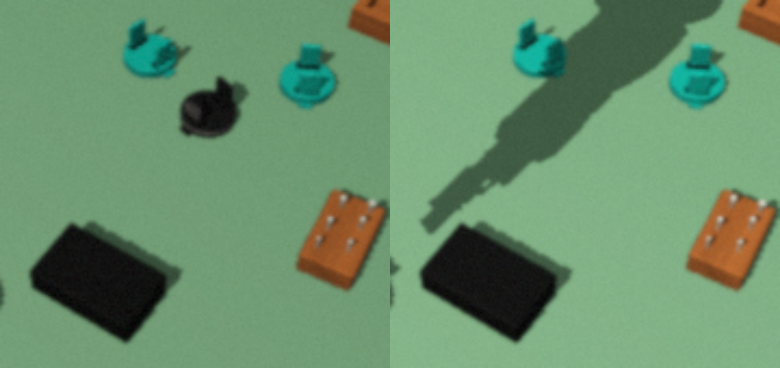

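The dust cap is locked into the lens, level and released, and the job was handed in at about 24 s on the robot's clock.

I pinched the black cap by both ears at 25 N and set it in the lens mouth. I pressed it to about 9.4 N (limit about 18 N) and let go. From that force, the barrel went down about 1 mm.

**Final checks:**
- **Locked:** the disc top stands 3.6 mm above the rim. About 3.5 mm is expected when locked, and 6.5 mm if it were only resting on the seat.
- **Level and free:** tilt is under 0.1°. The ears are 43.3 mm apart between centres, the same as when they were free at the start. The gripper is open and well clear.
- **Bystanders:** the tub and burr stand show no change. Some pixels differed around the block and the turquoise caps. I compared the scene pictures only after handing in: these things stand where they were, and the difference looks like the arm's shadow and changed lighting.

**Disagreement:** while the jaws closed on the ears, the tool briefly read +6 N upward and rose 1 mm. I took this for friction as the pads swung forward. The disc stayed level, about 6 mm below the TCP, so I carried on.

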